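# Third hand for a drawer front

### The job

The loose cream drawer front has to be screwed to the drawer box by a helper, who drives the screws from inside the drawer. Set the front upright against the face of the box, its lower edge down on the worktop, flat and without a gap, and overhanging the box equally at both ends; then press it there with a steady push of about 12 N (8 to 20 N will do, never shove) for at least three seconds, and finish while still pressing: do not let go. Do not let the front fall over, and leave the other things where they are.

Things in the scene. Friction and masses are not known exactly. Their poses are not given: they have to be found in the camera images.
- drawer: Plywood drawer box, open at the top, on anti-slip strips; it does not move. 242 mm wide (y), 300 deep (x), walls 12 thick, upper edge 90 mm above the worktop, lower edge 3 mm. Origin: at worktop level, middle of its front face (the outside looking to the robot), which lies in the plane x = 0. x points level from that face into the drawer, y along the face, z up.
- front_mid (a point): Centre of the loose drawer front, a flat cream panel standing by itself on its long edge on the worktop: 296 mm long, 140 high, 19 thick, about 0.5 kg, alike from both sides, with two small handle holes 128 mm apart. The point is 70 mm above its lower edge. x goes through its thickness, y along its length, z up. Leaned more than about 7 degrees it tips over.
- seat (a point): The point where the front's centre lies when it is properly in place, fixed to the drawer box: 9.5 mm in front of the middle of its face, 70 mm above the worktop; axes as the drawer's. There 27 mm of the front overhangs the box at each end and its top 50 mm stand above the box. Pushed higher up than about 70 mm, its lower edge may stay off the face; friction on the worktop takes up to 3 N of a level push.
- driver: Bystander: cordless screwdriver lying on its side, about 185 x 190 x 68 mm. Origin under its motor housing.
- screwbox: Bystander: small divided grey tray of screws, 150 x 100 x 34 mm. Origin under its centre.
- mug: Bystander: white mug, 82 mm across, 95 mm high. Origin under its centre.

How it is judged:
On the way:
1. the front stands flat and centred against the drawer box and is pressed on it with 4 to 22 N without a break for 3 s (contact force between front and drawer between 4 and 22 N and y of front_mid in the frame of drawer between -0.006 and 0.006 m and x of front_mid in the frame of drawer above -0.013 m and angle between the x axis of front_mid and the x axis of drawer, either way round below 0.02 rad and height (world z) of front_mid below 0.074 m), for 3 s.
At the end, for the whole second after the job is handed in: The robot is still pressing the front on the box, with 4 to 22 N between the two (worktop friction takes some of the push); the front is flat on the face (0.02 rad, 3.5 mm), centred sideways within 6 mm, its lower edge within 4 mm of the worktop, and still (all of step 1 and contact force between any of the fingers, the arm and front above 5 N and height (world z) of front_mid above 0.066 m and linear speed of front below 0.01 m/s); the arm keeps its last pose, push and grip.
It fails at once if the front is shoved on the box with more than 40 N (contact force between front and drawer above 40 N).
It fails at once if the front falls over (angle between front_mid's own z axis and vertical above 0.6 rad).
It fails at once if the cordless screwdriver is disturbed (distance of driver from where it was at the start of the episode above 0.02 m).
It fails at once if the screw tray is disturbed (distance of screwbox from where it was at the start of the episode above 0.02 m).
It fails at once if the mug is disturbed (distance of mug from where it was at the start of the episode above 0.02 m).
It also fails if it takes over 64 s, if anything falls off the work surface, if the arm or the gripper's body presses on something with over 40 N, if the wrist force passes 120 N, or if a joint passes its speed limit or range.

### The arm

A 6-joint arm with a two-finger parallel gripper is mounted at the origin on the work surface. World frame = base frame: x ahead of the robot, y to its left, z up, the work surface at z = 0. Lengths are in m, angles in rad, forces in N, time in s.
With the tool pointing down it reaches from about 0.25 to 0.775 m from the base axis. Payload 4 kg.
Tool frame: the origin (TCP) lies on the centre line of the jaws, within the pads' length; the fingertips stand 8 mm ahead of it and the grasp point (between the pads) lies 11 mm behind it; y points along the fingers, x is the direction in which the jaws open and shut, and the axes are right-handed (so a half turn about y gives the same grasp; the last joint's range is limited). The gripper opens to 94 mm and grips with 3 to 60 N. Pads are 16 mm wide; open, the fingers measure 119 mm over their backs; the gripper's body (75 mm by 177 mm) begins 78 mm behind the grasp point.
Start: joints at [-1.328, 0.087, 1.371, -0, 1.684, -0.103], TCP at [0.186, -0.517, 0.214] pointing down, gripper open.
Joint ranges: [-3.1, 3.1], [-0.76, 2.03], [0.27, 2.55], [-1.08, 4.22], [0.17, 2.65], [-2.57, 2.57]. Speed limits (rad/s): [2.79, 2.79, 3.14, 3.14, 3.14, 3.14].

### API

Orientations are given as [roll, pitch, yaw] about the fixed x, y, z axes, in that order (R = Rz(yaw) Ry(pitch) Rx(roll)).
In Python, from bench import robot gives the robot as it stands.
- The arm moves only by the tool step_arm, never from a script. Its argument "commands" is a list of rows, each an object with "xyz": the shift along the world's x, y, z in m, a list of three; "twist": the turn, a rotation vector about the world's x, y, z in degrees, a list of three. In form: [{"xyz": [tx, ty, tz], "twist": [ax, ay, az]}, ...]. A call has 1 to 12 rows; each row is the pose to reach, as a shift and turn from the pose commanded when the call began; what a row does not reach only later rows make up. A row lasts 1/12 s, in which the tool goes at most 41.7 mm and 7.16 degrees, less where a joint would pass 70% of its speed; a pose out of reach is approached as far as the arm can. A call with a gripper value outside its range is refused whole. "fingers" is the closure in counts, from 0 (fully open) to 255 (shut), set as the call begins (left out, the last holds). The fingers move at their own pace and stop on an object; the grip force is fixed at half the most. Time passes only in rows, so rows that repeat a pose let the fingers close. It gives the time, the measured TCP pose, the force and the opening at its end, in the units of the state.
- robot.get_obs(): the state, without advancing time (a new reading comes with each control period).
- robot.snapshot(name): name is "side" or "top" or "wrist"; returns (picture, depth): 384x512x3 uint8, red, green, blue; 384x512 float32, m along the optical axis (not along the pixel's ray), 0 where there is no reading.
- robot.camera_info(name): a dict with "fx", "fy", "cx", "cy" (pixels), "k1" (the pictures are not rectified: a ray, as slopes to the right and down, at radius r is drawn at 1 + k1 r^2 times it, then the intrinsics apply), "R" (3x3) and "t" (3): a world point X has camera coordinates R X + t. Camera axes: x right, y down, z forward; pixel columns grow to the right and rows downward; lengths in m; the calibration is good to about 2 mm. A picture is of the moment at which its call begins: read the wrist's pose just before it. camera_info takes no time and is no camera call; for the wrist camera it gives the pose at the moment of the call.
- robot.close_job(): hands the job in, once; it reports no verdict.
The state is a dict: "time": time; "joint_positions": joint angles; "qvel": joint speeds; "joint_torque": joint torques, N m; "tool_pos": TCP position; "ee_rot": TCP orientation; "wrist_force": force on the tool from outside, world axes, zero at the start; "wrist_torque": the same for the moment, N m; "width": finger opening in m.
Only numpy, scipy, OpenCV 4.12 (cv2) and the standard library are available. Lean on these libraries where they do the work, as an engineer would, in place of code of your own. Each camera call takes 0.05 s, during which the arm holds its last target.

## Working session

There is one attempt and no reset: what is moved stays moved. The work goes in short steps, Python scripts to look and compute and a tool call to move; the robot and the scene stay as the last step left them, time stands still between calls to the robot, and variables do not carry over. Pictures are saved under pics/ and viewed, and the job is handed in when it is done.

Besides the shell and the picture viewer there is one more tool, called after "Emit:" as name(argument=value, ...) on one line, values as JSON. step_arm: Moves the arm, as the interface text tells. Its arguments: {"type":"object","properties":{"commands":{"type":"array"},"fingers":{"type":"number"}},"required":["commands"]}

```bash
ls; mkdir -p pics; python3 - <<'E'
from bench import robot
import cv2,numpy as np
o=robot.get_obs()
for k,v in o.items(): print(k,np.round(v,4))
for n in ["side","top"]:
    p,d=robot.snapshot(n); cv2.imwrite(f"pics/{n}0.png",p[:,:,::-1]); np.save(f"pics/{n}0_d.npy",d); np.save(f"pics/{n}0.npy",p)
    c=robot.camera_info(n); print(n,{k:np.round(v,4).tolist() for k,v in c.items()})
E
```

```text
pics
time 0.0
joint_positions [-1.3281  0.088   1.3722 -0.      1.6836 -0.1031]
qvel [-0.0001  0.002  -0.0002  0.0041 -0.0005  0.0004]
joint_torque [-5.00000e-04 -3.40185e+01 -3.02429e+01  7.18000e-02  3.29000e-02
 -2.00000e-04]
tool_pos [ 0.1863 -0.5169  0.2123]
ee_rot [-1.5706  0.0022 -1.225 ]
wrist_force [-0.4765  0.8304  0.2305]
wrist_torque [ 0.0212  0.0036 -0.0236]
width 0.0942
side {'fx': 417.2785, 'fy': 417.2785, 'cx': 251.2038, 'cy': 188.7768, 'k1': -0.1221, 'R': [[-0.8199, -0.5724, 0.0103], [-0.3981, 0.5571, -0.7288], [0.4114, -0.6017, -0.6846]], 't': [0.4439, 0.2415, 1.0919]}
top {'fx': 432.8372, 'fy': 432.8372, 'cx': 249.2118, 'cy': 198.3946, 'k1': -0.0171, 'R': [[0.0049, -0.9995, -0.0298], [-0.9986, -0.0034, -0.0526], [0.0525, 0.03, -0.9982]], 't': [0.0375, 0.5461, 1.1631]}
```

View pics/side0.png

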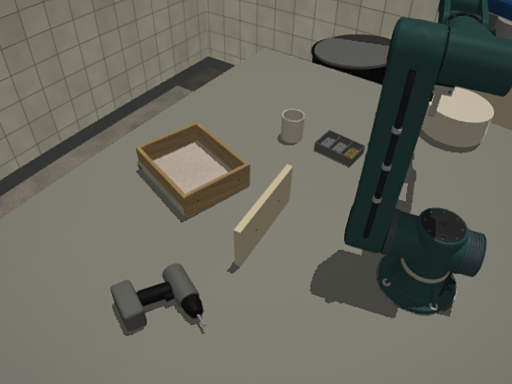

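View pics/top0.png

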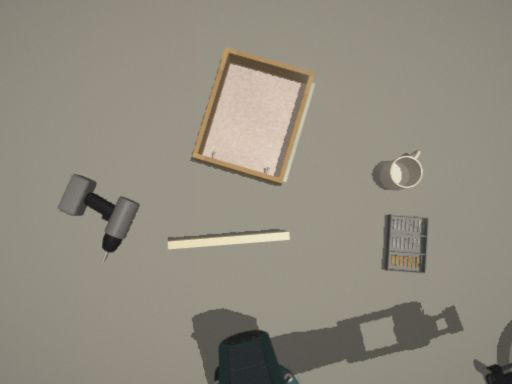

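The side picture shows the panel upright around (265,215) and the drawer at (193,170). The top picture shows the panel's top edge from (168,245) to (289,236), and the drawer's front edge from (195,157) to (280,182). Next I'll measure both.

```bash
cat > h.py <<'E'
import numpy as np,cv2
from bench import robot
def K(c): return np.array([[c['fx'],0,c['cx']],[0,c['fy'],c['cy']],[0,0,1]]),np.array([c['k1'],0,0,0.])
def rays(c,px):
    k,d=K(c); u=cv2.undistortPointsIter(np.array(px,float).reshape(-1,1,2),k,d,None,None,(3,50,1e-10)).reshape(-1,2)
    v=np.c_[u,np.ones(len(u))]@np.array(c['R']); o=-np.array(c['R']).T@np.array(c['t']); return o,v
def onplane(c,px,z):
    o,v=rays(c,px); s=(z-o[2])/v[:,2]; return o+v*s[:,None]
def cloud(c,d):
    h,w=d.shape; vv,uu=np.mgrid[:h,:w]; px=np.c_[uu.ravel(),vv.ravel()]
    o,v=rays(c,px); return (o+v*d.ravel()[:,None]).reshape(h,w,3)
E
python3 - <<'E'
from h import *
c=robot.camera_info('top');p=np.load('pics/top0.npy');d=np.load('pics/top0_d.npy')
P=cloud(c,d)
hsv=cv2.cvtColor(p,cv2.COLOR_RGB2HSV)
print(hsv[240,230],hsv[170,240],hsv[300,100],P[300,100],P[240,230],P[170,240])
def rect(m,z,name):
    m=m.astype(np.uint8); n,l,s,ce=cv2.connectedComponentsWithStats(m); i=1+np.argmax(s[1:,4]); m=(l==i).astype(np.uint8)
    ys,xs=np.nonzero(m); cs=cv2.findContours(m,0,2)[0]; ct=max(cs,key=cv2.contourArea).reshape(-1,2)
    W=onplane(c,ct,z)[:,:2].astype(np.float32); r=cv2.minAreaRect(W*1000); print(name,s[i],r); b=cv2.boxPoints(r);print(b)
    return m
Z=P[:,:,2]
reg=np.zeros(Z.shape,bool); reg[215:265,150:310]=1
m1=rect(reg&(Z>.12)&(Z<.16)&(hsv[:,:,2]>150),.14,'front')
print('z',np.median(Z[m1>0]))
reg[:]=0; reg[30:200,170:330]=1
m2=rect(reg&(Z>.078)&(Z<.11),.09,'drawer'); print(np.median(Z[m2>0]))
v=p[:,:,::-1].copy(); v[m1>0]=(0,0,255); v[m2>0]=(255,0,0); cv2.imwrite('pics/m.png',v[20:290,140:340].repeat(2,0).repeat(2,1))
E
```

```text
[ 22  45 234] [ 17 112 169] [ 23  27 149] [0.26517532 0.44953789 0.00286855] [0.43816855 0.08218049 0.13868699] [0.61507852 0.06163234 0.08635966]
front [168 232 122  17 987] ((438.0159606933594, 86.45088195800781), (19.52470588684082, 295.635498046875), 4.897646427154541)
[[415.66916  232.89545 ]
 [440.90933  -61.660618]
 [460.36276  -59.993683]
 [435.1226   234.56238 ]]
z 0.13945160083175123
drawer [ 192   47  124  137 2134] ((759.3001708984375, 27.877304077148438), (242.5195770263672, 302.30560302734375), 73.65046691894531)
[[ 580.1254    -45.930054]
 [ 870.2065   -131.02798 ]
 [ 938.4749    101.68466 ]
 [ 648.39386   186.7826  ]]
0.08996675219880412
```

View pics/m.png

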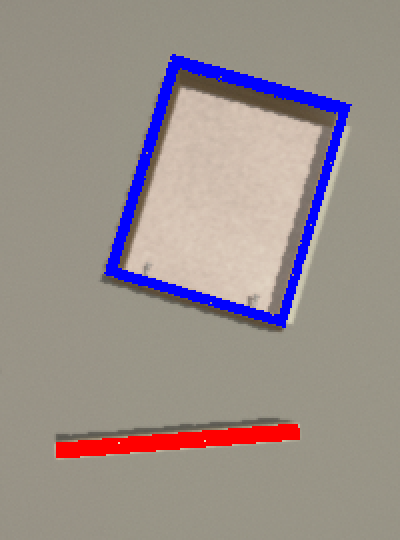

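Emit:
step_arm(commands=[{"xyz": [0.012, 0.03, 0.005], "twist": [0, 0, 4]}, {"xyz": [0.025, 0.06, 0.01], "twist": [0, 0, 8]}, {"xyz": [0.038, 0.09, 0.015], "twist": [0, 0, 12]}, {"xyz": [0.05, 0.12, 0.02], "twist": [0, 0, 16]}, {"xyz": [0.063, 0.15, 0.02], "twist": [0, 0, 20]}, {"xyz": [0.075, 0.18, 0.02], "twist": [0, 0, 24]}, {"xyz": [0.088, 0.21, 0.02], "twist": [0, 0, 28]}, {"xyz": [0.1, 0.24, 0.02], "twist": [0, 0, 32]}, {"xyz": [0.113, 0.27, 0.02], "twist": [0, 0, 36]}, {"xyz": [0.126, 0.302, 0.02], "twist": [0, 0, 40]}, {"xyz": [0.138, 0.332, 0.02], "twist": [0, 0, 44]}, {"xyz": [0.15, 0.36, 0.02], "twist": [0, 0, 48]}], fingers=0)

```text
time: 1.1
tool_pos: [0.3364, -0.1556, 0.2332]
ee_rot: [-1.571, 0.0, -0.384]
wrist_force: [0.8, -0.9, -0.6]
width: 0.0935
```

Emit:
step_arm(commands=[{"xyz": [0.013, 0.03, 0], "twist": [0, 0, 3]}, {"xyz": [0.026, 0.06, 0], "twist": [0, 0, 6]}, {"xyz": [0.038, 0.09, 0], "twist": [0, 0, 10]}, {"xyz": [0.05, 0.12, 0], "twist": [0, 0, 14]}, {"xyz": [0.063, 0.15, 0], "twist": [0, 0, 18]}, {"xyz": [0.076, 0.18, 0], "twist": [0, 0, 21]}, {"xyz": [0.088, 0.21, 0], "twist": [0, 0, 24]}, {"xyz": [0.097, 0.23, 0], "twist": [0, 0, 26]}, {"xyz": [0.1015, 0.242, 0], "twist": [0, 0, 27]}, {"xyz": [0.1015, 0.242, 0], "twist": [0, 0, 27]}, {"xyz": [0.1015, 0.242, 0], "twist": [0, 0, 27]}, {"xyz": [0.1015, 0.242, 0], "twist": [0, 0, 27]}])

```text
time: 2.1
tool_pos: [0.4375, 0.0839, 0.2332]
ee_rot: [-1.571, 0.001, 0.083]
wrist_force: [-0.7, 0.0, 0.2]
width: 0.0939
```

```bash
python3 - <<'E'
from h import *
o=robot.get_obs(); print(o['time'],o['tool_pos'],np.degrees(o['ee_rot']),o['joint_positions'],o['wrist_force'])
p,d=robot.snapshot('side'); cv2.imwrite('pics/s1.png',p[:,:,::-1])
p,d=robot.snapshot('wrist'); cv2.imwrite('pics/w1.png',p[:,:,::-1])
E
```

```text
2.1 [0.43752637 0.08389209 0.23320542] [-9.00302929e+01  4.45196502e-02  4.76273461e+00] [ 6.24712700e-02 -1.50344582e-01  1.56292375e+00 -5.51602411e-04
  1.72977940e+00 -2.07414536e-02] [-0.66492366  0.04304783  0.23405513]
```

View pics/s1.png

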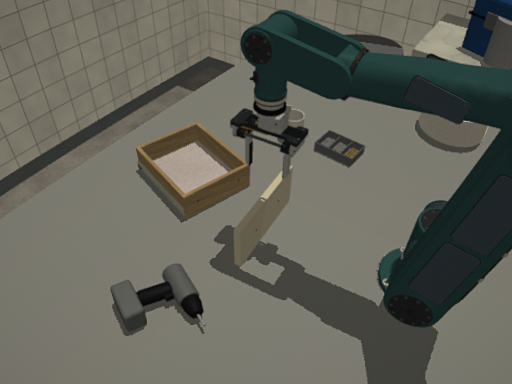

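View pics/w1.png

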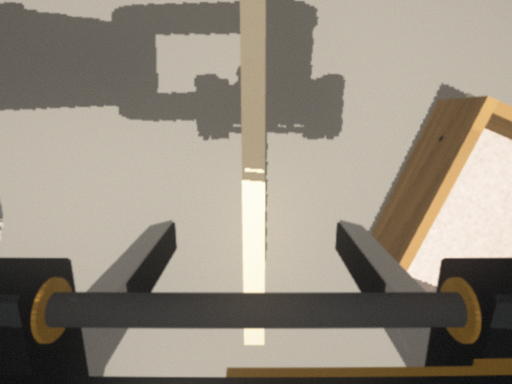

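The side picture shows the jaws above the panel near (270,165). In the wrist picture the panel (columns 241–267) is centred between the fingers (175 and 337). I'll go down and grip.

Emit:
step_arm(commands=[{"xyz": [0, 0.002, -0.015], "twist": [0, 0, 0]}, {"xyz": [0, 0.002, -0.04], "twist": [0, 0, 0]}, {"xyz": [0, 0.002, -0.065], "twist": [0, 0, 0]}, {"xyz": [0, 0.002, -0.09], "twist": [0, 0, 0]}, {"xyz": [0, 0.002, -0.11], "twist": [0, 0, 0]}, {"xyz": [0, 0.002, -0.122], "twist": [0, 0, 0]}, {"xyz": [0, 0.002, -0.125], "twist": [0, 0, 0]}, {"xyz": [0, 0.002, -0.125], "twist": [0, 0, 0]}])

```text
time: 2.87
tool_pos: [0.4371, 0.0857, 0.1077]
ee_rot: [-1.571, 0.002, 0.083]
wrist_force: [-0.7, 0.9, 0.1]
width: 0.0943
```

Emit:
step_arm(commands=[{"xyz": [0, 0, 0], "twist": [0, 0, 0]}, {"xyz": [0, 0, 0], "twist": [0, 0, 0]}, {"xyz": [0, 0, 0], "twist": [0, 0, 0]}, {"xyz": [0, 0, 0], "twist": [0, 0, 0]}, {"xyz": [0, 0, 0], "twist": [0, 0, 0]}, {"xyz": [0, 0, 0], "twist": [0, 0, 0]}, {"xyz": [0, 0, 0], "twist": [0, 0, 0]}, {"xyz": [0, 0, 0], "twist": [0, 0, 0]}, {"xyz": [0, 0, 0], "twist": [0, 0, 0]}, {"xyz": [0, 0, 0], "twist": [0, 0, 0]}], fingers=230)

```text
time: 3.7
tool_pos: [0.4379, 0.0865, 0.1084]
ee_rot: [-1.571, 0.0, 0.084]
wrist_force: [-0.0, -0.1, 0.4]
width: 0.0306
```

Emit:
step_arm(commands=[{"xyz": [0, 0, 0], "twist": [0, 0, 0]}, {"xyz": [0, 0, 0], "twist": [0, 0, 0]}, {"xyz": [0, 0, 0], "twist": [0, 0, 0]}, {"xyz": [0, 0, 0], "twist": [0, 0, 0]}, {"xyz": [0, 0, 0], "twist": [0, 0, 0]}], fingers=230)

```text
time: 4.12
tool_pos: [0.4376, 0.0866, 0.1084]
ee_rot: [-1.571, 0.001, 0.084]
wrist_force: [-0.9, 0.3, 0.1]
width: 0.019
```

Emit:
step_arm(commands=[{"xyz": [0, 0, 0.003], "twist": [0, 0, 0]}, {"xyz": [0, 0, 0.008], "twist": [0, 0, 0]}, {"xyz": [0.005, 0, 0.012], "twist": [0, 0, -1]}, {"xyz": [0.02, -0.001, 0.012], "twist": [0, 0, -3]}, {"xyz": [0.04, -0.002, 0.012], "twist": [0, 0, -6]}, {"xyz": [0.06, -0.003, 0.012], "twist": [0, 0, -9]}, {"xyz": [0.08, -0.004, 0.012], "twist": [0, 0, -12]}, {"xyz": [0.1, -0.005, 0.012], "twist": [0, 0, -15]}, {"xyz": [0.12, -0.006, 0.012], "twist": [0, 0, -18]}, {"xyz": [0.135, -0.006, 0.012], "twist": [0, 0, -20]}, {"xyz": [0.1425, -0.0065, 0.012], "twist": [0, 0, -21]}, {"xyz": [0.1435, -0.0065, 0.012], "twist": [0, 0, -21.2]}])

```text
time: 5.12
tool_pos: [0.5826, 0.0798, 0.1197]
ee_rot: [-1.571, 0.0, -0.287]
wrist_force: [-0.4, 0.1, -5.4]
width: 0.0187
```

Emit:
step_arm(commands=[{"xyz": [0, 0, 0], "twist": [0, 0, 0]}, {"xyz": [0, 0, 0], "twist": [0, 0, 0]}])

```text
time: 5.28
tool_pos: [0.5805, 0.0801, 0.1201]
ee_rot: [-1.571, 0.002, -0.286]
wrist_force: [-0.5, -0.1, -6.0]
width: 0.019
```

```bash
python3 - <<'E'
from h import *
o=robot.get_obs(); print(o['time'],o['tool_pos'],np.degrees(o['ee_rot']),o['wrist_force'],o['width'])
p,d=robot.snapshot('side'); cv2.imwrite('pics/s2.png',p[:,:,::-1]);np.save('pics/s2.npy',p);np.save('pics/s2_d.npy',d)
p,d=robot.snapshot('top'); cv2.imwrite('pics/t2.png',p[:,:,::-1]);np.save('pics/t2.npy',p);np.save('pics/t2_d.npy',d)
E
```

```text
5.2833 [0.58050012 0.08014687 0.12011312] [-9.00270927e+01  8.82192553e-02 -1.63590303e+01] [-0.49488631 -0.14291519 -5.97987365] 0.019009583039157615
```

View pics/s2.png

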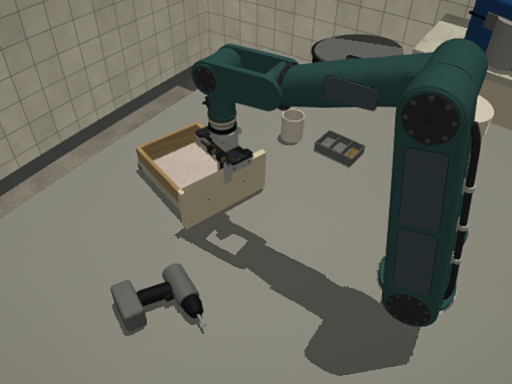

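View pics/t2.png

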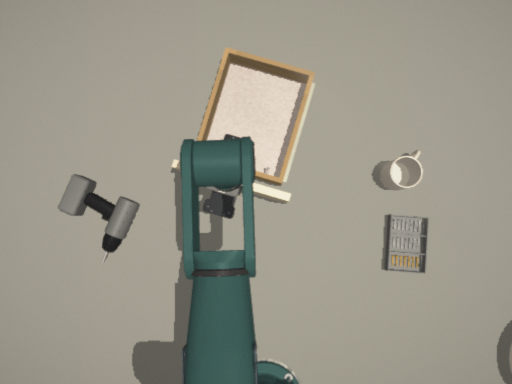

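The top picture shows the panel ends at about (174,165) and (289,195), parallel to the box edge. Next I'll measure its offset in the drawer frame.

```bash
cat >> h.py <<'E'
O=np.array([.6143,.0704]); XD=np.array([.9596,-.2815]); YD=np.array([.2815,.9596])
def inD(W): W=np.asarray(W)[:,:2]-O; return np.c_[W@XD,W@YD]*1000
def panel(p,d,zt,zl):
    c=robot.camera_info('top'); P=cloud(c,d); hsv=cv2.cvtColor(p,cv2.COLOR_RGB2HSV)
    reg=np.zeros(d.shape,bool); reg[140:230,150:310]=1
    m=reg&(P[:,:,2]>zl)&(P[:,:,2]<zt+.012)&(hsv[:,:,2]>150)&(hsv[:,:,1]>25)
    v,u=np.nonzero(m); D=inD(onplane(c,np.c_[u,v],zt))
    ok=abs(D[:,0]+20)<60; D=D[ok]
    print('n',len(D),'y',np.sort(D[:,1])[[0,3,-4,-1]].round(1))
    a,b=np.polyfit(D[:,1],D[:,0],1); print('x mid',round(b,2),'slope',round(a,4),'halfpix',0.5*1150/433)
    for s in (-1,1):
        e=D[D[:,1]*s>70]; print(s,len(e),'xmean',e[:,0].mean().round(2),'xr',np.percentile(e[:,0],[2,98]).round(1))
    return m
E
python3 - <<'E'
from h import *
m=panel(np.load('pics/t2.npy'),np.load('pics/t2_d.npy'),.1517,.135)
E
```

```text
n 361 y [-146.8 -145.9  147.8  148.5]
x mid -32.64 slope -0.0001 halfpix 1.327944572748268
-1 261 xmean -32.69 xr [-42.2 -23.1]
1 47 xmean -32.8 xr [-41.7 -23.2]
```

Emit:
step_arm(commands=[{"xyz": [0.003, -0.001, -0.001], "twist": [0, 0, 0]}, {"xyz": [0.007, -0.0025, -0.003], "twist": [0, 0, 0]}, {"xyz": [0.011, -0.0037, -0.006], "twist": [0, 0, 0]}, {"xyz": [0.014, -0.0047, -0.008], "twist": [0, 0, 0]}, {"xyz": [0.016, -0.0054, -0.01], "twist": [0, 0, 0]}, {"xyz": [0.0171, -0.0057, -0.0105], "twist": [0, 0, 0]}, {"xyz": [0.0171, -0.0057, -0.0105], "twist": [0, 0, 0]}, {"xyz": [0.0171, -0.0057, -0.0105], "twist": [0, 0, 0]}])

```text
time: 6.05
tool_pos: [0.5985, 0.0743, 0.1098]
ee_rot: [-1.571, 0.0, -0.286]
wrist_force: [0.4, 0.3, -5.5]
width: 0.0188
```

Emit:
step_arm(commands=[{"xyz": [0.001, -0.0003, -0.0005], "twist": [0, 0, 0]}, {"xyz": [0.0019, -0.0006, -0.001], "twist": [0, 0, 0]}, {"xyz": [0.0019, -0.0006, -0.001], "twist": [0, 0, 0]}])

```text
time: 6.3
tool_pos: [0.6006, 0.0737, 0.109]
ee_rot: [-1.571, -0.0, -0.286]
wrist_force: [-0.3, -0.2, -6.0]
width: 0.0188
```

Emit:
step_arm(commands=[{"xyz": [0.0005, -0.0001, 0], "twist": [0, 0, 0]}, {"xyz": [0.001, -0.0003, 0], "twist": [0, 0, 0]}, {"xyz": [0.0015, -0.0004, 0], "twist": [0, 0, 0]}, {"xyz": [0.0019, -0.0006, 0], "twist": [0, 0, 0]}, {"xyz": [0.0019, -0.0006, 0], "twist": [0, 0, 0]}])

```text
time: 6.72
tool_pos: [0.6024, 0.0731, 0.1091]
ee_rot: [-1.571, -0.0, -0.286]
wrist_force: [-0.6, 0.3, -5.8]
width: 0.0188
```

Emit:
step_arm(commands=[{"xyz": [0.0005, -0.0001, 0], "twist": [0, 0, 0]}, {"xyz": [0.001, -0.0003, 0], "twist": [0, 0, 0]}, {"xyz": [0.001, -0.0003, 0], "twist": [0, 0, 0]}])

```text
time: 6.97
tool_pos: [0.6032, 0.0729, 0.109]
ee_rot: [-1.571, 0.0, -0.286]
wrist_force: [0.6, 0.5, -5.5]
width: 0.0191
```

Emit:
step_arm(commands=[{"xyz": [0.0005, -0.0001, 0], "twist": [0, 0, 0]}, {"xyz": [0.0007, -0.0002, 0], "twist": [0, 0, 0]}, {"xyz": [0.0007, -0.0002, 0], "twist": [0, 0, 0]}])

```text
time: 7.22
tool_pos: [0.6033, 0.0729, 0.1089]
ee_rot: [-1.571, 0.002, -0.286]
wrist_force: [-2.5, 0.9, -4.1]
width: 0.0187
```

Emit:
step_arm(commands=[{"xyz": [0.0005, -0.0001, 0], "twist": [0, 0, 0]}, {"xyz": [0.0007, -0.0002, 0], "twist": [0, 0, 0]}, {"xyz": [0.0007, -0.0002, 0], "twist": [0, 0, 0]}])

```text
time: 7.47
tool_pos: [0.6034, 0.0729, 0.1088]
ee_rot: [-1.571, 0.003, -0.286]
wrist_force: [-5.9, 0.9, -3.5]
width: 0.0185
```

Contact with the box face at about 6 N. Now I'll lower it onto the worktop.

Emit:
step_arm(commands=[{"xyz": [0, 0, -0.0004], "twist": [0, 0, 0]}, {"xyz": [0, 0, -0.0008], "twist": [0, 0, 0]}, {"xyz": [0, 0, -0.0012], "twist": [0, 0, 0]}, {"xyz": [0, 0, -0.0012], "twist": [0, 0, 0]}])

```text
time: 7.8
tool_pos: [0.6034, 0.0728, 0.1085]
ee_rot: [-1.571, 0.003, -0.286]
wrist_force: [-6.1, 1.3, -1.4]
width: 0.019
```

```bash
python3 - <<'E'
from h import *
o=robot.get_obs(); print(o['time'],o['tool_pos'],np.degrees(o['ee_rot']),o['wrist_force'],o['wrist_torque'],o['width'])
p,d=robot.snapshot('top'); cv2.imwrite('pics/t3.png',p[:,:,::-1]); panel(p,d,.140,.125)
E
```

```text
7.8 [0.60338621 0.07284085 0.10847803] [-90.00799962   0.16248363 -16.37759058] [-6.09638139  1.26115057 -1.44744055] [ 0.29310182  1.31863369 -0.05030063] 0.018997163981028
n 377 y [-147.5 -146.8  147.5  148.4]
x mid -8.56 slope 0.0029 halfpix 1.327944572748268
-1 267 xmean -9.0 xr [-18.7   0.8]
1 60 xmean -8.24 xr [-16.7   0.8]
```

Emit:
step_arm(commands=[{"xyz": [-0.0005, 0.0001, -0.0003], "twist": [0, 0, 0]}, {"xyz": [-0.001, 0.0003, -0.0004], "twist": [0, 0, 0]}, {"xyz": [-0.001, 0.0003, -0.0004], "twist": [0, 0, 0]}])

```text
time: 8.1
tool_pos: [0.6033, 0.0729, 0.1084]
ee_rot: [-1.571, 0.0, -0.286]
wrist_force: [-5.4, 1.1, 0.2]
width: 0.0189
```

Emit:
step_arm(commands=[{"xyz": [0, 0, 0], "twist": [0, 0, 0]}, {"xyz": [0, 0, 0], "twist": [0, 0, 0]}, {"xyz": [0, 0, 0], "twist": [0, 0, 0]}, {"xyz": [0, 0, 0], "twist": [0, 0, 0]}, {"xyz": [0, 0, 0], "twist": [0, 0, 0]}, {"xyz": [0, 0, 0], "twist": [0, 0, 0]}, {"xyz": [0, 0, 0], "twist": [0, 0, 0]}, {"xyz": [0, 0, 0], "twist": [0, 0, 0]}], fingers=60)

```text
time: 8.77
tool_pos: [0.6038, 0.0727, 0.1074]
ee_rot: [-1.571, -0.0, -0.286]
wrist_force: [0.6, -0.8, -0.1]
width: 0.0686
```

Emit:
step_arm(commands=[{"xyz": [0, 0, 0.01], "twist": [0, 0, 0]}, {"xyz": [0, 0, 0.03], "twist": [0, 0, 0]}, {"xyz": [0, 0, 0.05], "twist": [0, 0, 0]}, {"xyz": [0, 0, 0.07], "twist": [0, 0, 0]}, {"xyz": [-0.01, 0.003, 0.085], "twist": [0, 0, 0]}, {"xyz": [-0.03, 0.009, 0.09], "twist": [0, 0, 0]}, {"xyz": [-0.05, 0.015, 0.09], "twist": [0, 0, 0]}, {"xyz": [-0.07, 0.021, 0.09], "twist": [0, 0, 0]}, {"xyz": [-0.09, 0.027, 0.09], "twist": [0, 0, 0]}, {"xyz": [-0.105, 0.031, 0.09], "twist": [0, 0, 0]}, {"xyz": [-0.114, 0.0335, 0.09], "twist": [0, 0, 0]}, {"xyz": [-0.114, 0.0335, 0.09], "twist": [0, 0, 0]}])

```text
time: 9.77
tool_pos: [0.4888, 0.1068, 0.1986]
ee_rot: [-1.57, -0.001, -0.285]
wrist_force: [-0.7, -0.6, -0.3]
width: 0.0718
```

```bash
python3 - <<'E'
from h import *
o=robot.get_obs(); print(o['time'],o['tool_pos'],np.degrees(o['ee_rot']),o['wrist_force'],o['joint_positions'])
p,d=robot.snapshot('side'); cv2.imwrite('pics/s4.png',p[:,:,::-1])
p,d=robot.snapshot('top'); cv2.imwrite('pics/t4.png',p[:,:,::-1]); panel(p,d,.140,.125)
E
```

```text
9.7667 [0.48876058 0.10676661 0.19858986] [-8.99594780e+01 -8.23765090e-02 -1.63248855e+01] [-0.69576054 -0.60234599 -0.27948636] [ 1.01609260e-01 -2.17098103e-02  1.51217667e+00  1.13416806e-04
  1.64952751e+00  3.86540764e-01]
n 993 y [-147.5 -146.8  147.5  148.4]
x mid -9.07 slope 0.0016 halfpix 1.327944572748268
-1 265 xmean -9.24 xr [-18.9   0.4]
1 258 xmean -8.86 xr [-18.4   0.8]
```

View pics/s4.png

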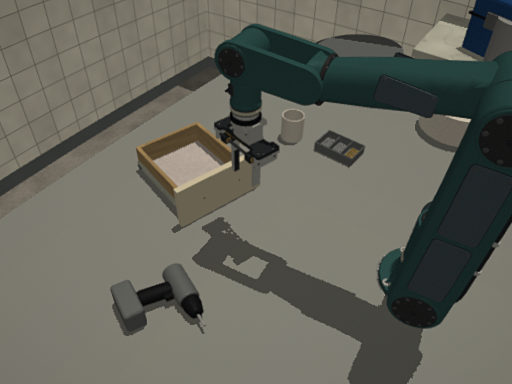

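The side picture shows the panel standing by itself against the box, around (215,190). The measured offset is 0.4 mm sideways and 0.0016 rad in yaw. I'll turn the jaws across and tilt the tool so that only the fingertips touch.

Emit:
step_arm(commands=[{"xyz": [0, 0, 0], "twist": [0, 0, 5]}, {"xyz": [0, 0, 0], "twist": [0, 0, 12]}, {"xyz": [0, 0, 0], "twist": [0, 0, 19]}, {"xyz": [0, 0, 0], "twist": [0, 0, 26]}, {"xyz": [0, 0, 0], "twist": [0, 0, 33]}, {"xyz": [0, 0, 0], "twist": [0, 0, 40]}, {"xyz": [0, 0, 0], "twist": [0, 0, 47]}, {"xyz": [0, 0, 0], "twist": [0, 0, 54]}, {"xyz": [0, 0, 0], "twist": [0, 0, 61]}, {"xyz": [0, 0, 0], "twist": [0, 0, 68]}, {"xyz": [0, 0, 0], "twist": [0, 0, 75]}, {"xyz": [0, 0, 0], "twist": [0, 0, 82]}])

```text
time: 10.87
tool_pos: [0.4908, 0.1058, 0.1972]
ee_rot: [-1.571, 0.0, 1.15]
wrist_force: [0.2, -0.1, 0.3]
width: 0.0719
```

Emit:
step_arm(commands=[{"xyz": [0, 0, 0], "twist": [0, 0, 5]}, {"xyz": [0, 0, 0], "twist": [0, 0, 8]}, {"xyz": [0, 0, 0], "twist": [0, 0, 8]}])

```text
time: 11.12
tool_pos: [0.4907, 0.1058, 0.1972]
ee_rot: [-1.571, 0.0, 1.285]
wrist_force: [-0.5, 1.2, 0.7]
width: 0.0718
```

Emit:
step_arm(commands=[{"xyz": [0, 0, 0], "twist": [-1.13, -3.84, 0]}, {"xyz": [0, 0, 0], "twist": [-2.82, -9.6, 0]}, {"xyz": [0, 0, 0], "twist": [-4.5, -15.35, 0]}, {"xyz": [0, 0, 0], "twist": [-6.2, -21.1, 0]}, {"xyz": [0, 0, 0], "twist": [-7.9, -26.9, 0]}, {"xyz": [0, 0, 0], "twist": [-9.57, -32.6, 0]}, {"xyz": [0, 0, 0], "twist": [-11.26, -38.38, 0]}, {"xyz": [0, 0, 0], "twist": [-11.26, -38.38, 0]}, {"xyz": [0, 0, 0], "twist": [-11.26, -38.38, 0]}])

```text
time: 11.87
tool_pos: [0.4887, 0.1066, 0.1959]
ee_rot: [-2.265, 0.001, 1.286]
wrist_force: [0.5, 0.8, 0.8]
width: 0.0717
```

```bash
python3 - <<'E'
from h import *
from scipy.spatial.transform import Rotation as R
o=robot.get_obs(); print(o['time'],o['tool_pos'],o['wrist_force'],o['joint_positions'],o['width'])
M=R.from_euler('xyz',o['ee_rot']).as_matrix(); print(M.round(4)); print('x.YD',M[:2,0]@YD,'y.XD',M[:2,1]@XD,M[2,1], inD([o['tool_pos']]))
p,d=robot.snapshot('side'); cv2.imwrite('pics/s5.png',p[:,:,::-1])
E
```

```text
11.8667 [0.48865032 0.10658643 0.19592397] [0.50938396 0.76604726 0.78941337] [ 0.36915091 -0.40905971  1.98915989 -0.47181532  1.03005202 -0.78204487] 0.07170184938196644
[[ 2.809e-01  6.140e-01 -7.376e-01]
 [ 9.597e-01 -1.802e-01  2.154e-01]
 [-6.000e-04 -7.684e-01 -6.400e-01]]
x.YD 1.0000368055211173 y.XD 0.6399760982440184 -0.7684146388325188 [[-130.75990864   -0.6458864 ]]
```

View pics/s5.png

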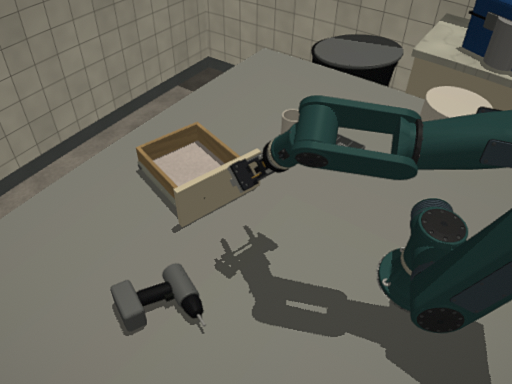

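The side picture shows the tool tilted in front of the panel near (250,170), and the orientation is exact. Next I'll go down and approach.

Emit:
step_arm(commands=[{"xyz": [0, 0, -0.01], "twist": [0, 0, 0]}, {"xyz": [0, 0, -0.03], "twist": [0, 0, 0]}, {"xyz": [0, 0, -0.05], "twist": [0, 0, 0]}, {"xyz": [0, 0, -0.07], "twist": [0, 0, 0]}, {"xyz": [0, 0, -0.09], "twist": [0, 0, 0]}, {"xyz": [0, 0, -0.11], "twist": [0, 0, 0]}, {"xyz": [0, 0, -0.125], "twist": [0, 0, 0]}, {"xyz": [0, 0, -0.137], "twist": [0, 0, 0]}, {"xyz": [0, 0, -0.143], "twist": [0, 0, 0]}, {"xyz": [0, 0, -0.143], "twist": [0, 0, 0]}, {"xyz": [0, 0, -0.143], "twist": [0, 0, 0]}])

```text
time: 12.83
tool_pos: [0.4909, 0.106, 0.055]
ee_rot: [-2.269, -0.001, 1.284]
wrist_force: [-0.4, 0.6, 0.1]
width: 0.0716
```

Emit:
step_arm(commands=[{"xyz": [0.0096, -0.0028, 0], "twist": [0, 0, 0]}, {"xyz": [0.0192, -0.0056, 0], "twist": [0, 0, 0]}, {"xyz": [0.0288, -0.0084, 0], "twist": [0, 0, 0]}, {"xyz": [0.0384, -0.0113, 0], "twist": [0, 0, 0]}, {"xyz": [0.048, -0.0141, 0], "twist": [0, 0, 0]}, {"xyz": [0.0576, -0.0169, 0], "twist": [0, 0, 0]}, {"xyz": [0.0672, -0.0197, 0], "twist": [0, 0, 0]}, {"xyz": [0.0739, -0.0217, 0], "twist": [0, 0, 0]}, {"xyz": [0.0768, -0.0225, 0], "twist": [0, 0, 0]}, {"xyz": [0.0768, -0.0225, 0], "twist": [0, 0, 0]}, {"xyz": [0.0768, -0.0225, 0], "twist": [0, 0, 0]}])

```text
time: 13.75
tool_pos: [0.5664, 0.0836, 0.0541]
ee_rot: [-2.268, -0.0, 1.285]
wrist_force: [0.3, -0.4, -0.2]
width: 0.072
```

```bash
python3 - <<'E'
from h import *
o=robot.get_obs(); print(o['time'],o['tool_pos'],o['wrist_force'],o['joint_positions'],inD([o['tool_pos']]))
p,d=robot.snapshot('wrist'); cv2.imwrite('pics/w6.png',p[:,:,::-1])
p,d=robot.snapshot('side'); cv2.imwrite('pics/s6.png',p[:,:,::-1])
E
```

```text
13.75 [0.5663523  0.08362561 0.05408023] [ 0.31808145 -0.35200906 -0.16813972] [ 0.24121458 -0.09944529  2.05913256 -0.57477651  0.6362961  -0.67060588] [[-49.73361879  -0.80598325]]
```

View pics/w6.png

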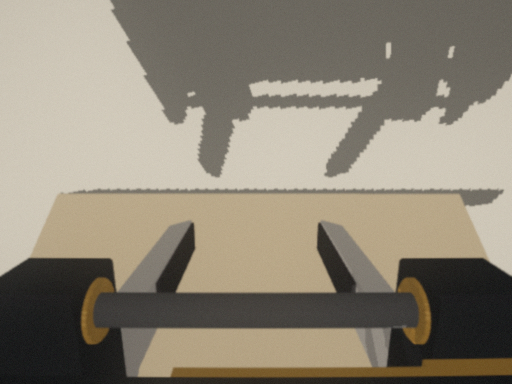

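View pics/s6.png

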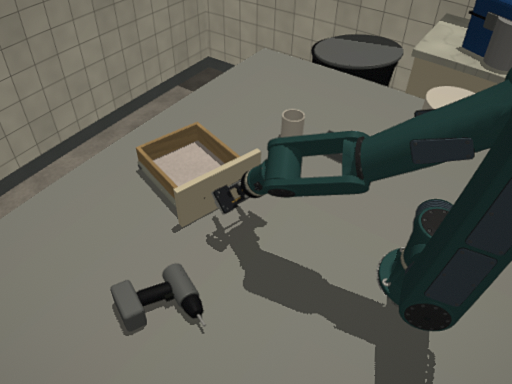

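The wrist picture shows the fingertips at columns 193 and 319, centred on the panel (58–462). The side picture shows them just short of it. I'll close in slowly.

Emit:
step_arm(commands=[{"xyz": [0.002, -0.0006, 0], "twist": [0, 0, 0]}, {"xyz": [0.004, -0.0012, 0], "twist": [0, 0, 0]}, {"xyz": [0.006, -0.0018, 0], "twist": [0, 0, 0]}, {"xyz": [0.008, -0.0023, 0], "twist": [0, 0, 0]}, {"xyz": [0.01, -0.0029, 0], "twist": [0, 0, 0]}, {"xyz": [0.0115, -0.0034, 0], "twist": [0, 0, 0]}, {"xyz": [0.0125, -0.0037, 0], "twist": [0, 0, 0]}, {"xyz": [0.0125, -0.0037, 0], "twist": [0, 0, 0]}])

```text
time: 14.52
tool_pos: [0.5792, 0.0799, 0.0544]
ee_rot: [-2.269, -0.0, 1.285]
wrist_force: [0.1, -0.3, 0.8]
width: 0.0721
```

Emit:
step_arm(commands=[{"xyz": [0.0004, -0.0001, 0], "twist": [0, 0, 0]}, {"xyz": [0.0008, -0.0002, 0], "twist": [0, 0, 0]}, {"xyz": [0.0012, -0.0003, 0], "twist": [0, 0, 0]}, {"xyz": [0.0015, -0.0004, 0], "twist": [0, 0, 0]}, {"xyz": [0.0015, -0.0004, 0], "twist": [0, 0, 0]}])

```text
time: 14.93
tool_pos: [0.5806, 0.0797, 0.0544]
ee_rot: [-2.269, -0.001, 1.285]
wrist_force: [0.1, 1.3, -0.2]
width: 0.0717
```

Emit:
step_arm(commands=[{"xyz": [0.0004, -0.0001, 0], "twist": [0, 0, 0]}, {"xyz": [0.0008, -0.0002, 0], "twist": [0, 0, 0]}, {"xyz": [0.001, -0.0003, 0], "twist": [0, 0, 0]}, {"xyz": [0.001, -0.0003, 0], "twist": [0, 0, 0]}])

```text
time: 15.27
tool_pos: [0.5816, 0.0793, 0.0544]
ee_rot: [-2.269, -0.001, 1.285]
wrist_force: [-0.7, -0.3, -0.4]
width: 0.0716
```

Emit:
step_arm(commands=[{"xyz": [0.0004, -0.0001, 0], "twist": [0, 0, 0]}, {"xyz": [0.0008, -0.0002, 0], "twist": [0, 0, 0]}, {"xyz": [0.001, -0.0003, 0], "twist": [0, 0, 0]}, {"xyz": [0.001, -0.0003, 0], "twist": [0, 0, 0]}])

```text
time: 15.6
tool_pos: [0.5824, 0.0791, 0.0543]
ee_rot: [-2.269, -0.0, 1.285]
wrist_force: [0.3, -0.1, -0.3]
width: 0.0718
```

Emit:
step_arm(commands=[{"xyz": [0.0004, -0.0001, 0], "twist": [0, 0, 0]}, {"xyz": [0.0008, -0.0002, 0], "twist": [0, 0, 0]}, {"xyz": [0.001, -0.0003, 0], "twist": [0, 0, 0]}, {"xyz": [0.001, -0.0003, 0], "twist": [0, 0, 0]}])

```text
time: 15.93
tool_pos: [0.5831, 0.0788, 0.0541]
ee_rot: [-2.268, -0.0, 1.285]
wrist_force: [-4.9, 1.1, 2.6]
width: 0.0718
```

Emit:
step_arm(commands=[{"xyz": [0.0003, -0.0001, 0], "twist": [0, 0, 0]}, {"xyz": [0.0006, -0.0002, 0], "twist": [0, 0, 0]}, {"xyz": [0.0006, -0.0002, 0], "twist": [0, 0, 0]}])

```text
time: 16.18
tool_pos: [0.5833, 0.0788, 0.0541]
ee_rot: [-2.267, -0.001, 1.285]
wrist_force: [-7.7, 2.5, 4.5]
width: 0.0718
```

Emit:
step_arm(commands=[{"xyz": [0.0003, -0.0001, 0], "twist": [0, 0, 0]}, {"xyz": [0.0005, -0.0001, 0], "twist": [0, 0, 0]}, {"xyz": [0.0005, -0.0001, 0], "twist": [0, 0, 0]}])

```text
time: 16.43
tool_pos: [0.5835, 0.0788, 0.054]
ee_rot: [-2.267, -0.0, 1.284]
wrist_force: [-11.0, 3.2, 6.4]
width: 0.0719
```

Emit:
step_arm(commands=[{"xyz": [0, 0, 0.0003], "twist": [0, 0, 0]}, {"xyz": [0.0001, 0, 0.0006], "twist": [0, 0, 0]}, {"xyz": [0.0002, 0, 0.0008], "twist": [0, 0, 0]}, {"xyz": [0.0002, 0, 0.0008], "twist": [0, 0, 0]}])

```text
time: 16.77
tool_pos: [0.5833, 0.0788, 0.0541]
ee_rot: [-2.266, -0.0, 1.285]
wrist_force: [-8.7, 3.3, 3.8]
width: 0.0716
```

Emit:
step_arm(commands=[{"xyz": [0.0003, -0.0001, 0.0004], "twist": [0, 0, 0]}, {"xyz": [0.0006, -0.0002, 0.0007], "twist": [0, 0, 0]}, {"xyz": [0.0009, -0.0002, 0.001], "twist": [0, 0, 0]}, {"xyz": [0.0009, -0.0002, 0.001], "twist": [0, 0, 0]}, {"xyz": [0.0009, -0.0002, 0.001], "twist": [0, 0, 0]}])

```text
time: 17.18
tool_pos: [0.5835, 0.0787, 0.0542]
ee_rot: [-2.264, -0.0, 1.284]
wrist_force: [-9.9, 4.1, 3.9]
width: 0.072
```

Emit:
step_arm(commands=[{"xyz": [0.0003, -0.0001, 0.0003], "twist": [0, 0, 0]}, {"xyz": [0.0006, -0.0002, 0.0006], "twist": [0, 0, 0]}, {"xyz": [0.0008, -0.0003, 0.0008], "twist": [0, 0, 0]}, {"xyz": [0.0008, -0.0003, 0.0008], "twist": [0, 0, 0]}, {"xyz": [0.0008, -0.0003, 0.0008], "twist": [0, 0, 0]}, {"xyz": [0.0008, -0.0003, 0.0008], "twist": [0, 0, 0]}])

```text
time: 17.68
tool_pos: [0.5836, 0.0786, 0.0543]
ee_rot: [-2.263, -0.0, 1.284]
wrist_force: [-12.9, 4.6, 3.7]
width: 0.0719
```

```bash
python3 - <<'E'
from h import *
o=robot.get_obs(); f=o['wrist_force'];print(o['time'],o['tool_pos'],f,'push',f[:2]@XD,'lat',f[:2]@YD,inD([o['tool_pos']]))
p,d=robot.snapshot('top'); cv2.imwrite('pics/t7.png',p[:,:,::-1]); panel(p,d,.140,.125)
c=robot.camera_info('side'); p,d=robot.snapshot('side'); cv2.imwrite('pics/s7.png',p[:,:,::-1])
# tilt of outer face from side depth
P=cloud(c,d); D=np.c_[inD(P.reshape(-1,3)),P.reshape(-1,3)[:,2]*1000]
m=(abs(D[:,0]+19)<8)&(abs(D[:,1])<143)&(D[:,2]>8)&(D[:,2]<135)&((D[:,1]>75)|(D[:,1]<-75)); A=np.c_[D[m][:,1:],np.ones(m.sum())]
print(m.sum(),np.linalg.lstsq(A,D[m][:,0],rcond=None)[0])
E
```

```text
17.6833 [0.58355445 0.07863696 0.05426505] [-12.91046927   4.56058788   3.74802335] push -13.672691796544349 lat 0.7420430341272581 [[-31.82213262  -0.75068714]]
n 995 y [-147.5 -146.8  147.5  148.4]
x mid -9.22 slope 0.0027 halfpix 1.327944572748268
-1 268 xmean -9.75 xr [-19.    0.5]
1 256 xmean -9.11 xr [-18.3   0.8]
762 [ 3.17520878e-03  3.61226493e-03 -2.13999222e+01]
```

View pics/s7.png

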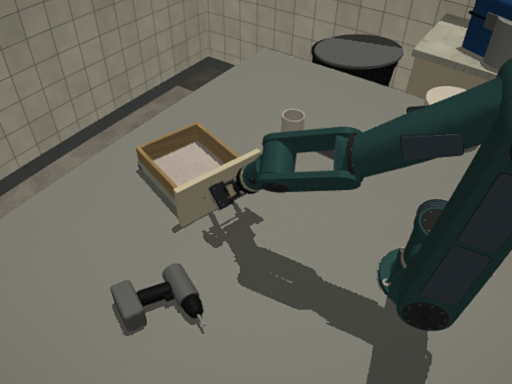

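View pics/t7.png

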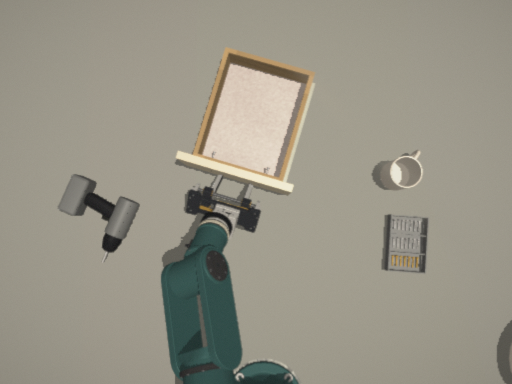

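Push is 13.7 N. Yaw is about 0.003 rad, tilt about 0.004 rad and centring about 0.5 mm. The top picture shows the front seated on the box, from (178,157) to (292,188). Now I'll hold it.

Emit:
step_arm(commands=[{"xyz": [0, 0, 0], "twist": [0, 0, 0]}, {"xyz": [0, 0, 0], "twist": [0, 0, 0]}, {"xyz": [0, 0, 0], "twist": [0, 0, 0]}, {"xyz": [0, 0, 0], "twist": [0, 0, 0]}, {"xyz": [0, 0, 0], "twist": [0, 0, 0]}, {"xyz": [0, 0, 0], "twist": [0, 0, 0]}, {"xyz": [0, 0, 0], "twist": [0, 0, 0]}, {"xyz": [0, 0, 0], "twist": [0, 0, 0]}, {"xyz": [0, 0, 0], "twist": [0, 0, 0]}, {"xyz": [0, 0, 0], "twist": [0, 0, 0]}, {"xyz": [0, 0, 0], "twist": [0, 0, 0]}, {"xyz": [0, 0, 0], "twist": [0, 0, 0]}])

```text
time: 18.78
tool_pos: [0.5835, 0.0786, 0.0542]
ee_rot: [-2.263, 0.0, 1.284]
wrist_force: [-12.5, 6.4, 3.4]
width: 0.0718
```

Emit:
step_arm(commands=[{"xyz": [0, 0, 0], "twist": [0, 0, 0]}, {"xyz": [0, 0, 0], "twist": [0, 0, 0]}, {"xyz": [0, 0, 0], "twist": [0, 0, 0]}, {"xyz": [0, 0, 0], "twist": [0, 0, 0]}, {"xyz": [0, 0, 0], "twist": [0, 0, 0]}, {"xyz": [0, 0, 0], "twist": [0, 0, 0]}, {"xyz": [0, 0, 0], "twist": [0, 0, 0]}, {"xyz": [0, 0, 0], "twist": [0, 0, 0]}, {"xyz": [0, 0, 0], "twist": [0, 0, 0]}, {"xyz": [0, 0, 0], "twist": [0, 0, 0]}, {"xyz": [0, 0, 0], "twist": [0, 0, 0]}, {"xyz": [0, 0, 0], "twist": [0, 0, 0]}])

```text
time: 19.78
tool_pos: [0.5835, 0.0786, 0.0543]
ee_rot: [-2.263, -0.0, 1.284]
wrist_force: [-12.3, 5.0, 3.2]
width: 0.0717
```

Emit:
step_arm(commands=[{"xyz": [0, 0, 0], "twist": [0, 0, 0]}, {"xyz": [0, 0, 0], "twist": [0, 0, 0]}, {"xyz": [0, 0, 0], "twist": [0, 0, 0]}, {"xyz": [0, 0, 0], "twist": [0, 0, 0]}, {"xyz": [0, 0, 0], "twist": [0, 0, 0]}, {"xyz": [0, 0, 0], "twist": [0, 0, 0]}, {"xyz": [0, 0, 0], "twist": [0, 0, 0]}, {"xyz": [0, 0, 0], "twist": [0, 0, 0]}, {"xyz": [0, 0, 0], "twist": [0, 0, 0]}, {"xyz": [0, 0, 0], "twist": [0, 0, 0]}, {"xyz": [0, 0, 0], "twist": [0, 0, 0]}, {"xyz": [0, 0, 0], "twist": [0, 0, 0]}])

```text
time: 20.78
tool_pos: [0.5836, 0.0786, 0.0543]
ee_rot: [-2.263, -0.0, 1.284]
wrist_force: [-13.0, 5.0, 2.9]
width: 0.072
```

Emit:
step_arm(commands=[{"xyz": [0, 0, 0], "twist": [0, 0, 0]}, {"xyz": [0, 0, 0], "twist": [0, 0, 0]}, {"xyz": [0, 0, 0], "twist": [0, 0, 0]}, {"xyz": [0, 0, 0], "twist": [0, 0, 0]}, {"xyz": [0, 0, 0], "twist": [0, 0, 0]}, {"xyz": [0, 0, 0], "twist": [0, 0, 0]}, {"xyz": [0, 0, 0], "twist": [0, 0, 0]}, {"xyz": [0, 0, 0], "twist": [0, 0, 0]}, {"xyz": [0, 0, 0], "twist": [0, 0, 0]}, {"xyz": [0, 0, 0], "twist": [0, 0, 0]}, {"xyz": [0, 0, 0], "twist": [0, 0, 0]}, {"xyz": [0, 0, 0], "twist": [0, 0, 0]}])

```text
time: 21.78
tool_pos: [0.5835, 0.0786, 0.0542]
ee_rot: [-2.263, -0.0, 1.284]
wrist_force: [-13.1, 5.2, 3.7]
width: 0.0717
```

```bash
python3 - <<'E'
from h import *
p,d=robot.snapshot('top'); m=panel(p,d,.140,.125); P=cloud(robot.camera_info('top'),d); print('top z',np.median(P[m][:,2]))
f=robot.get_obs()['wrist_force']; print(f,f[:2]@XD); print(robot.close_job())
E
```

```text
n 994 y [-147.5 -146.8  147.5  148.4]
x mid -9.16 slope 0.003 halfpix 1.327944572748268
-1 268 xmean -9.73 xr [-19.    0.5]
1 256 xmean -8.95 xr [-18.4   0.8]
top z 0.13968089188113342
[-12.16827951   5.51672744   4.08039576] -13.229639788098405
the job is handed in; nothing more can be done
None
```

The drawer front is seated flat against the box. I pressed it there for a bit over 4 s and handed the job in at about 22 s, still pressing. No verdict was reported.

I gripped the front by its top edge, carried it to the box, touched it to the face, lowered it onto the worktop and let go. I then pushed it with the open fingertips, tool tilted 40°, at about 50 mm height.

Last checks before handing in:
- **Push:** 13–14 N level at the wrist, with about 4 N downward, so worktop friction may take somewhat more than 3 N. The force between front and box was not measured directly. I estimate 9 N or more, within the 4–22 N limit.
- **Position:** the front is off-centre by about 0.5 mm, and its centre is 9.2 mm in front of the face (9.5 mm wanted).
- **Flatness:** yaw is about 0.003 rad and lean about 0.004 rad.
- **Height:** the top edge is at 139.7 mm, so the lower edge is down on the worktop.
- **Bystanders:** the screwdriver, tray and mug look unmoved in the pictures. I did not measure them.

One disagreement: the arm's own reading and the camera differed by about 2 mm along the push direction, so I found the face by contact force.

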